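# Stand the knocked-over tube rack up and slide it home in the label reader

## Robot

A 7-joint arm with a two-finger parallel gripper is mounted at the origin on a cart in front of the work surface, level with it; the furniture and walls round the work are solid. World frame = base frame: x ahead of the robot, y to its left, z up, the work surface at z = 0. Lengths are in mm, angles in rad, forces in N, time in s.
With the tool pointing down it reaches from about 400 to 850 mm from the base axis. Payload 10.4 kg.
Tool frame: the origin (TCP) lies between the finger pads; the fingertips stand robot.nose_length ahead of it and the grasp point (between the pads) lies 5 mm behind it (robot.nose_length is the distance from the TCP to the fingertips, in mm); z points along the fingers, y is the line along which they close (so a half turn about z gives the same grasp; the last joint's range is limited). The gripper opens to 85 mm and grips with 20 to 120 N. Pads are 22 mm wide; open, the fingers measure 114 mm over their backs; the gripper's body (76 mm by 85 mm) begins 54 mm behind the grasp point. The pads swing forward as they close: fully open they stand 13 mm farther back than shut.
Start: joints at [-1.256, 0.332, -0.065, 1.46, 0.022, 1.35, -0.088], TCP at [207.12, 589.704, 245.338] pointing down, gripper open.
Joint ranges: [-2.6, 2.6], [-0.5, 2.12], [-1.47, 1.34], [0.16, 2.42], [-1.27, 4.41], [0.06, 2.06], [-2.6, 2.6]. Speed limits (rad/s): [2.22, 2.22, 2.79, 2.79, 3.14, 3.14, 3.14].

## Interface

Orientations are given as a 3x3 rotation matrix whose columns are the frame's x, y, z axes.
In Python, from cell import robot gives the robot as it stands. The module is installed in compiled form; this text tells all that it offers.
- The arm moves only by the tool send_rows, never from a script. Its argument "deltas" is a list of rows, each a list of 7 numbers: the shift along the tool's x, y, z each as a share of 25 cm, from -1 to 1, then the turn, a rotation vector about the tool's x, y, z each as a share of pi rad, from -1 to 1, then the closure, from 0 (fully open) to 1 (shut). A call has 1 to 20 rows; each row is the pose to reach, as a shift and turn from the pose commanded when the call began, along the tool's axes at that moment, turning the shorter way round; what a row does not reach only later rows make up. A row lasts 1/10 s, in which the tool goes at most 50 mm and 8.59 degrees, less where a joint would pass 70% of its speed; a pose out of reach is approached as far as the arm can. A call with a number of a shift or a turn outside -1 to 1 is refused whole. A call with a gripper value outside its range is refused whole. The fingers move at their own pace and stop on an object; "grip_force" is the grip in N (left out, the last holds). Time passes only in rows, so rows that repeat a pose let the fingers close. It gives the time, the measured TCP pose, the force, the opening and the grip force at its end, in the units of the state.
- robot.sense(): the state, without advancing time (a new reading comes with each control period).
- robot.read_camera(name): name is "scene" or "top" or "wrist"; returns (picture, depth): 400x640x3 uint8, red, green, blue; 400x640 float32, mm along the optical axis (not along the pixel's ray), 0 where there is no reading.
- robot.camera_info(name): a dict with "camera_matrix" (3x3 intrinsics, pixels), "k1" (the pictures are not rectified: a ray, as slopes to the right and down, at radius r is drawn at 1 + k1 r^2 times it, then the intrinsics apply), "view" (4x4, takes a point from world to camera coordinates). Camera axes: x right, y down, z forward; pixel columns grow to the right and rows downward; lengths in mm; the calibration is good to about 2 mm. A picture is of the moment at which its call begins: read the wrist's pose just before it. camera_info takes no time and is no camera call; for the wrist camera it gives the pose at the moment of the call.
- robot.finish_job(): hands the job in; it is judged then, once.
The state is a dict: "t": time; "q": joint angles; "joint_vel": joint speeds; "joint_efforts": joint torques, N m; "tool_pos": TCP position; "tool_rot": TCP orientation; "force": force on the tool from outside, world axes, zero at the start; "torque": the same for the moment, N m; "gripper_width": finger opening in mm; "finger_force": force on a finger pad.
Only numpy, scipy, OpenCV 4.12 (cv2) and the standard library are available. Lean on these libraries where they do the work, as an engineer would, in place of code of your own. Each camera call takes 0.05 s, during which the arm holds its last target. There are 200 camera calls.

## Task

The empty orange tube rack lies on its side on the loading deck of the label reader. Only by pushing it with the fingers, never lifting or carrying it, tip it over towards the fence so that it stands on its base again with the holes up, then slide it along the fence into the lane until its end is fully home against the end stop, with its label in front of the reading head. Leave the full rack, its tubes, the slide box and the bottle where they stand.

Things in the scene. Friction and masses are not known exactly. Their poses are not given: they have to be found in the camera images.
- rack: Empty orange tube rack, 0.18 kg, 85 mm wide (x), 200 mm long (y), 52 mm high (z); origin: centre of its base; z points from base to hole face. It starts lying on its +x side (85 mm high, 52 mm deep), the -x side with the label up, base towards the fence, length roughly along the lane. Mass centre 17 mm from the base: tipped some 22 degrees it falls onto its base. Friction about 0.6.
- rack_holes (a point): Centre of the rack's hole face (rack 0, 0, 52 mm; axes as the rack's), an open grid 4 mm thick: 6 mm ribs along both long edges and the middle, 4 mm cross ribs at y = +-18.5, +-55.5, +-92.5 mm; a fingertip can dip in between. Pushed high on this face towards the fence, the rack pivots on the lower edge of its base and does not slide.
- rack_foot (a point): Middle of the long edge of the rack's base on its +x side (rack 43, 0, 0 mm; axes as the rack's). It lies on the deck on the fence side while the rack lies, the rack pivots on it when tipped, and it stays on the deck throughout.
- rack_near_end (a point): Middle of the rack's solid end wall (4 mm thick, 85 mm wide, 48 mm high) that faces the mouth of the deck, the robot's side: rack 0, -100, 24 mm. Push here to slide the upright rack along the lane.
- reader: Label reader, fixed: grey deck (top 8 mm above the origin), steel guides to 46 mm. x runs along the lane to the end stop, roughly away from the robot, y left, z up; origin on the worktop on the lane's centre line, 80 mm before lane_home. Deck: x -200 to 70 mm, y -190 to 62 mm, narrower under the lane. White reading head beyond the fence, x 24 to 136, y 52 to 99, 110 mm tall.
- fence (a point): On the lane side of the fence, the straight steel guide on the left: reader x = -70, y = +44.5 mm, at deck height. Its face runs along reader x from -170 to +183 mm, 38 mm above the deck; axes as the reader's.
- lane_mouth (a point): Middle of the lane's entrance (reader x = 100, y = 0 mm, deck height). Here the outer rail begins, face at reader y = -44.5 mm, ending at the end stop; the lane is 89 mm wide. Its flare opens outwards to reader x = 72, y = -65 mm. Axes as the reader's.
- lane_home (a point): Where the centre of the rack's base lies when the rack is home, on the deck's top at reader x = 80, y = 0 mm; axes as the reader's. The rack's far end then meets the end stop's two rubber bumpers (faces at reader x = 180 mm), and its near end, 100 mm before this point, stands free in front of the outer rail.
- full_rack: Another orange tube rack of the same size (85 x 200 x 52 mm), standing upright on the worktop at the left with four capped tubes, in front of the fixed monitor, which is 285 mm tall and spans world x 0.57 to 0.66, y -0.08 to 0.32 m; its origin is the centre of its underside; leave alone.
- tube_a: Orange-capped 50 ml tube, 34 mm across and 116 mm long, upright in the full rack; its origin is the centre of its underside; leave alone.
- tube_b: Blue-capped 50 ml tube, 34 x 116 mm, upright in the full rack; its origin is the centre of its underside; leave alone.
- tube_c: Blue-capped 50 ml tube, 34 x 116 mm, upright in the full rack; its origin is the centre of its underside; leave alone.
- tube_d: Orange-capped 50 ml tube, 34 x 116 mm, upright in the full rack; its origin is the centre of its underside; leave alone.
- slide_box: Closed white slide box, 37 mm (x) by 97 mm (y), 33 mm tall, lying on the worktop to the left of the deck; its origin is the centre of its underside; leave alone.
- bottle: White bottle with a white cap, 62 mm across, 120 mm tall, standing on the worktop between the slide box and the full rack; its origin is the centre of its underside; leave alone.

How it is judged:
By the outcome, as a careful person would: the job done as asked, in the order asked, and still so for the second after the job is handed in, with the robot touching nothing.
It also fails if it takes over 67 s, if anything falls off the work surface, if the arm or the gripper's body presses on something with over 40 N, if the wrist force passes 120 N, or if a joint passes its speed limit or range.

## Working session

There is one attempt and no reset: what is moved stays moved. The work goes in short steps, Python scripts to look and compute and a tool call to move; the robot and the scene stay as the last step left them, time stands still between calls to the robot, and variables do not carry over. Pictures are saved under pics/ and viewed, at most 10 in all, crops included, and the job is handed in when it is done.

Besides the shell and the picture viewer there is one more tool, called after ">>>" as a command line: name --pt "numbers of a row" for each row, then --argument value for the rest. send_rows: Moves the arm, as the interface text tells. Its arguments: {"type":"object","properties":{"deltas":{"type":"array"},"grip_force":{"type":"number"}},"required":["deltas"]}

```bash
mkdir -p pics
cat > h.py <<'E'
import numpy as np, cv2
from cell import robot
def cam(n):
    i=robot.camera_info(n); p,d=robot.read_camera(n); return p,d,i
def world(i,d,u,v,z=None):
    K=np.array(i["camera_matrix"]);k=i["k1"];V=np.array(i["view"])
    x=np.array([(u-K[0,2])/K[0,0],(v-K[1,2])/K[1,1]]);s=x.copy()
    for _ in range(20): s=x/(1+k*(s@s))
    r=np.array([s[0],s[1],1]);R=V[:3,:3];t=V[:3,3];o=-R.T@t;w=R.T@r
    if z is None:
        dd=np.median(d[max(v-1,0):v+2,max(u-1,0):u+2]);return o+w*dd
    return o+w*(z-o[2])/w[2]
E
python3 - <<'E'
from h import *
for n in("top","scene"):
    p,d,i=cam(n);np.savez(f"{n}0.npz",p=p,d=d,**{k:np.array(v) for k,v in i.items()});cv2.imwrite(f"pics/{n}0.png",p[:,:,::-1]);print(n,i)
s=robot.sense();print(s,robot.nose_length)
E
```

```text
top {'camera_matrix': array([[383.86429428,   0.        , 323.91350797],
       [  0.        , 383.86429428, 205.79952453],
       [  0.        ,   0.        ,   1.        ]]), 'k1': 0.017252358775144742, 'view': array([[ 1.50421085e-02, -9.99886120e-01, -1.21725686e-03,
        -7.46248919e+01],
       [-9.92974776e-01, -1.47952162e-02, -1.17397599e-01,
         5.65882062e+02],
       [ 1.17366220e-01,  2.97461278e-03, -9.93084247e-01,
         9.78120573e+02],
       [ 0.00000000e+00,  0.00000000e+00,  0.00000000e+00,
         1.00000000e+00]])}
scene {'camera_matrix': array([[415.83733046,   0.        , 320.69365951],
       [  0.        , 415.83733046, 204.30940425],
       [  0.        ,   0.        ,   1.        ]]), 'k1': -0.042429002172176426, 'view': array([[ 6.09189101e-01, -7.92815821e-01,  1.82129674e-02,
        -3.73227971e+02],
       [-4.54874839e-01, -3.68148123e-01, -8.10898169e-01,
         2.80304973e+02],
       [ 6.49597968e-01,  4.85705706e-01, -5.84903793e-01,
         9.06794374e+02],
       [ 0.00000000e+00,  0.00000000e+00,  0.00000000e+00,
         1.0000
[... 169 characters left out ...]
04,  1.46422534e-04,  1.49190157e-03, -1.90027642e-03,
       -6.99172778e-04, -9.02351675e-04,  4.27631044e-05]), 'joint_efforts': array([ 7.78945268e-04, -6.26740122e+01,  4.88294754e-02, -3.92431891e+01,
        1.62354513e-02,  6.83295628e-03, -1.17769414e-05]), 'tool_pos': array([207.01366022, 589.37824075, 244.60546022]), 'tool_rot': array([[-9.43489976e-01,  3.31400809e-01, -4.10172548e-04],
       [ 3.31401063e-01,  9.43489200e-01, -1.21026081e-03],
       [-1.40880438e-05, -1.27780056e-03, -9.99999184e-01]]), 'force': array([ 0.32636491,  0.47258665, -0.57559615]), 'torque': array([-0.02794731, -0.01776816, -0.02409559]), 'finger_force': 0.0, 'gripper_width': 85.64432862214332} 14.0
```

View pics/top0.png

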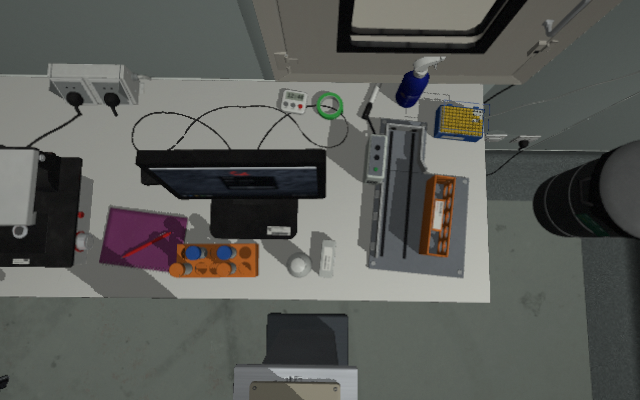

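View pics/scene0.png

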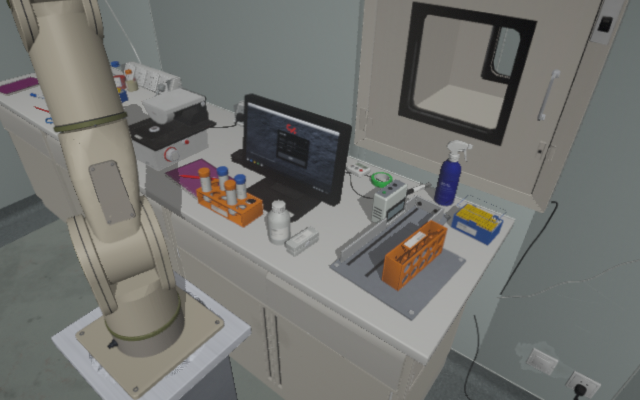

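The top view shows the lying rack at about (437,215), with its label up, and the fence rail at (375..388, 120..270). The lane lies ahead, between (388,120) and (425,170). Next I'll crop the top view.

Run:
```python
import cv2,numpy as np
z=np.load("top0.npz");p=z["p"][105:290,350:480,::-1]
a=cv2.resize(p,None,fx=4,fy=4,interpolation=cv2.INTER_CUBIC)[:600]
a=cv2.resize(z["p"][110:285,355:475,::-1],None,fx=3.4,fy=3.4,interpolation=cv2.INTER_CUBIC)
cv2.imwrite("pics/c0.png",a);print(a.shape)
```

```text
(595, 408, 3)
```

View pics/c0.png

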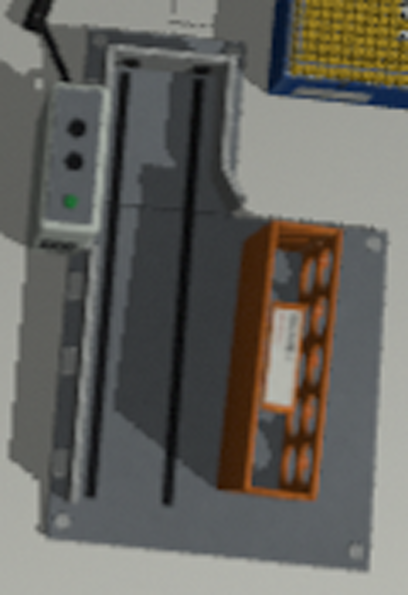

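The crop shows the rack's top face with corners near (275,222), (343,228), (318,500) and (245,492). The fence top runs from (113,62) to (78,500) and the end stop lies at y≈55-65.

Run:
```python
from h import *
z=np.load("top0.npz");d=z["d"];i={k:z[k] for k in("camera_matrix","view")};i["k1"]=float(z["k1"])
def c(n,x,y,h):
    u,v=355+x/3.4-.35,110+y/3.4-.35;print(n,np.round(world(i,d,u,v,h),1),np.round(world(i,d,int(round(u)),int(round(v))),1))
for x,y in((275,222),(343,228),(318,500),(245,492)):c("racktop",x,y,93)
for x,y in((283,224),(335,232),(312,494),(252,488)):c("rackin",x,y,93)
for x,y in((115,65),(100,260),(80,498),(74,498)):c("fence",x,y,46)
for x,y in((170,60),(170,50),(232,100),(228,180)):c("stop/rail",x,y,46)
for x,y in((387,232),(370,570),(43,538),(250,213)):c("deck",x,y,8)
for x,y in((125,70),(90,495),(203,70),(168,502)):c("slots",x,y,8)
# depth based fits
U,V=np.meshgrid(np.arange(350,480),np.arange(100,290))
P=np.array([world(i,d,u,v) for u,v in zip(U.ravel(),V.ravel())]);np.save("cloud.npy",P)
rgb=z["p"][V.ravel(),U.ravel()].astype(int)
m=(abs(P[:,2]-93)<6)&(rgb[:,0]-rgb[:,2]>60)&(P[:,1]<-200)
r=cv2.minAreaRect(P[m][:,:2].astype(np.float32));print("rack rect",r,cv2.boxPoints(r),np.median(P[m][:,2]))
m=(abs(P[:,2]-46)<5);print(m.sum());Q=P[m]
np.set_printoptions(suppress=True,precision=0)
for x in range(300,720,30):
    q=Q[(Q[:,0]>=x)&(Q[:,0]<x+6)&(Q[:,1]>-330)];print(x,np.sort(q[:,1]))
```

```text
racktop [ 641.6 -343.8   93. ] [ 641.8 -345.5   91.3]
racktop [ 637.8 -393.5   93. ] [ 654.2 -424.1    7.3]
racktop [ 439.6 -370.6   93. ] [ 438.1 -397.4    7.5]
racktop [ 444.5 -318.6   93. ] [ 445.2 -327.7   61.3]
rackin [ 640.2 -349.7   93. ] [ 639.4 -350.5   91.2]
rackin [ 634.8 -387.6   93. ] [ 634.9 -387.8   90.9]
rackin [ 443.8 -366.4   93. ] [ 443.7 -365.6   92.3]
rackin [ 447.4 -323.7   93. ] [ 447.8 -324.8   91.1]
fence [ 774.4 -234.8   46. ] [ 783.5 -238.5   16.2]
fence [ 619.6 -222.7   46. ] [ 626.3 -228.3    8.9]
fence [ 437.8 -207.    46. ] [ 437.7 -211.6    9.3]
fence [ 437.7 -202.5   46. ] [ 438.  -201.5   45.5]
stop/rail [ 779.  -277.8   46. ] [ 782.6 -280.5   37.7]
stop/rail [ 787.  -277.9   46. ] [ 788.5 -279.2   44.6]
stop/rail [ 747.5 -325.8   46. ] [ 748.1 -326.5   44.4]
stop/rail [ 683.8 -321.8   46. ] [ 684.1 -324.1   40.1]
deck [ 652.1 -457.6    8. ] [ 6.533e+02 -4.592e+02  3.000e-01]
deck [ 385.8 -436.5    8. ] [ 386.3 -436.5    4.7]
deck [ 406.1 -183.4    8. ] [ 4.054e+02 -1.836e+02 -4.000e-01]
deck [ 666.1 -348.7    8. ] [ 668.7 -350.6   -0.8]
slots [ 782.
[... 224 characters left out ...]
8, -356.6670837402344), (52.623329162597656, 198.55686950683594), 82.73168182373047) [[ 439.90158 -370.207  ]
 [ 636.863   -395.32767]
 [ 643.5206  -343.12717]
 [ 446.55927 -318.0065 ]] 91.0136173989589
1189
300 []
330 []
360 []
390 []
420 []
450 [-319. -319. -319. -204. -204. -204. -202. -202. -202. -200. -199.]
480 [-324. -323. -323. -323. -207. -207. -204. -204. -202. -202.]
510 [-328. -327. -210. -210. -207. -207. -205.]
540 [-212. -212. -209. -209. -207. -207.]
570 [-215. -215. -212. -212. -210. -210.]
600 [-218. -218. -215. -215. -212. -212.]
630 [-217. -215. -212. -212. -210. -199. -197. -194. -191. -189. -186. -183.
 -173. -170. -168.]
660 []
690 [-326. -324. -323. -320. -320. -318.]
```

```bash
cat >> h.py <<'E'
from scipy.spatial.transform import Rotation as Ro
A=-4.7*np.pi/180;e=np.array([np.cos(A),np.sin(A),0]);n=np.array([-e[1],e[0],0]);O=np.array([601.5,-264,0])
def rd(x,y,z): return O+x*e+y*n+np.array([0,0,z])          # reader -> world
def inv(p): q=np.array(p)-O; return np.round([q@e,q@n,q[2]],1) # world -> reader
def plan(pts,yaws,P=None,Rm=None):
    s=robot.sense();P=s["tool_pos"] if P is None else P;Rm=s["tool_rot"] if Rm is None else Rm
    for p,a in zip(pts,yaws):
        a=np.radians(a);T=np.array([[np.sin(a),np.cos(a),0],[-np.cos(a),np.sin(a),0],[0,0,-1]]);T[:,0]=np.cross(T[:,1],T[:,2])
        print(np.round(np.r_[Rm.T@(np.array(p)-P)/250,Ro.from_matrix(Rm.T@T).as_rotvec()/np.pi],4).tolist())
        P=np.array(p);Rm=T
E
python3 - <<'E'
from h import *
print(rd(-52,-160,0))
plan([(300,420,300),(390,200,300),(440,-20,300),(460,-220,290),(527,-427,220)],[55,35,15,0,-4.7])
E
```

```text
[ 536.5646945  -419.20117944    0.        ]
[-0.5755, -0.5162, -0.2209, -0.0004, 0.0001, 0.0869]
[-0.7996, -0.5144, 0.0, 0.0, 0.0, 0.1111]
[-0.8356, -0.3409, 0.0, 0.0, 0.0, 0.1111]
[-0.7934, -0.1298, 0.04, 0.0, 0.0, 0.0833]
[-0.828, 0.268, 0.28, 0.0, 0.0, 0.0261]
```

>>> send_rows --pt "-0.5755 -0.516 -0.22 0 0 0.087 0" --pt "-0.5755 -0.516 -0.22 0 0 0.087 0" --pt "-0.5755 -0.516 -0.22 0 0 0.087 0" --pt "-0.5755 -0.516 -0.22 0 0 0.087 0" --pt "-0.5755 -0.516 -0.22 0 0 0.087 0" --pt "-0.5755 -0.516 -0.22 0 0 0.087 0" --pt "-0.5755 -0.516 -0.22 0 0 0.087 0"

```text
t: 0.8
tool_pos: [299.2, 421.0, 299.8]
tool_rot: [[-0.82, 0.573, -0.001], [0.573, 0.82, -0.0], [0.0, -0.001, -1.0]]
force: [-0.3, 0.1, -0.6]
gripper_width: 85.3
finger_force: 0.0
```

>>> send_rows --pt "-0.8 -0.514 0 0 0 0.111 0" --pt "-0.8 -0.514 0 0 0 0.111 0" --pt "-0.8 -0.514 0 0 0 0.111 0" --pt "-0.8 -0.514 0 0 0 0.111 0" --pt "-0.8 -0.514 0 0 0 0.111 0" --pt "-0.8 -0.514 0 0 0 0.111 0" --pt "-0.8 -0.514 0 0 0 0.111 0" --pt "-0.8 -0.514 0 0 0 0.111 0"

```text
t: 1.6
tool_pos: [389.4, 202.1, 299.9]
tool_rot: [[-0.576, 0.817, -0.001], [0.817, 0.576, -0.001], [-0.0, -0.001, -1.0]]
force: [-0.5, 0.2, 0.0]
gripper_width: 85.8
finger_force: 0.0
```

>>> send_rows --pt "-0.836 -0.341 0 0 0 0.111 0" --pt "-0.836 -0.341 0 0 0 0.111 0" --pt "-0.836 -0.341 0 0 0 0.111 0" --pt "-0.836 -0.341 0 0 0 0.111 0" --pt "-0.836 -0.341 0 0 0 0.111 0" --pt "-0.836 -0.341 0 0 0 0.111 0" --pt "-0.836 -0.341 0 0 0 0.111 0" --pt "-0.836 -0.341 0 0 0 0.111 0"

```text
t: 2.4
tool_pos: [440.2, -17.7, 300.1]
tool_rot: [[-0.263, 0.965, -0.0], [0.965, 0.263, -0.0], [-0.0, -0.001, -1.0]]
force: [-0.8, 0.0, 0.2]
gripper_width: 85.2
finger_force: 0.0
```

>>> send_rows --pt "-0.793 -0.13 0.04 0 0 0.083 0" --pt "-0.793 -0.13 0.04 0 0 0.083 0" --pt "-0.793 -0.13 0.04 0 0 0.083 0" --pt "-0.793 -0.13 0.04 0 0 0.083 0" --pt "-0.793 -0.13 0.04 0 0 0.083 0" --pt "-0.793 -0.13 0.04 0 0 0.083 0" --pt "-0.793 -0.13 0.04 0 0 0.083 0" --pt "-0.793 -0.13 0.04 0 0 0.083 0"

```text
t: 3.2
tool_pos: [460.8, -217.7, 290.2]
tool_rot: [[-0.005, 1.0, 0.0], [1.0, 0.005, 0.001], [0.001, 0.0, -1.0]]
force: [-0.5, 0.6, -0.0]
gripper_width: 85.4
finger_force: 0.0
```

>>> send_rows --pt "-0.828 0.268 0.28 0 0 0.026 0" --pt "-0.828 0.268 0.28 0 0 0.026 0" --pt "-0.828 0.268 0.28 0 0 0.026 0" --pt "-0.828 0.268 0.28 0 0 0.026 0" --pt "-0.828 0.268 0.28 0 0 0.026 0" --pt "-0.828 0.268 0.28 0 0 0.026 0" --pt "-0.828 0.268 0.28 0 0 0.026 0" --pt "-0.828 0.268 0.28 0 0 0.026 0" --pt "-0.828 0.268 0.28 0 0 0.026 0"

```text
t: 4.1
tool_pos: [528.5, -425.0, 221.2]
tool_rot: [[0.078, 0.997, 0.002], [0.997, -0.078, 0.001], [0.001, 0.002, -1.0]]
force: [-0.1, -0.4, 0.4]
gripper_width: 85.3
finger_force: 0.0
```

Run:
```python
from h import *
s=robot.sense();print(s["t"],s["tool_pos"],inv(s["tool_pos"]),s["tool_rot"],s["q"],robot.nose_length,s["force"])
p,d,i=cam("wrist");np.savez("w1.npz",p=p,d=d,**{k:np.array(v) for k,v in i.items()})
cv2.imwrite("pics/w1.png",p[:,:,::-1]);print(i)
```

```text
4.1 [ 528.45919438 -424.99874559  221.18830745] [ -59.6 -166.4  221.2] [[ 7.79064174e-02  9.96959096e-01  1.77509334e-03]
 [ 9.96960395e-01 -7.79076101e-02  6.12890602e-04]
 [ 7.49320141e-04  1.72194965e-03 -9.99998237e-01]] [ 0.04047887  0.5845764   0.86654537  1.37419987 -0.44425754  1.38154508
  0.82755376] 14.0 [-0.05698694 -0.3670508   0.37663202]
{'camera_matrix': array([[292.86108183,   0.        , 321.19788384],
       [  0.        , 292.86108183, 199.06395141],
       [  0.        ,   0.        ,   1.        ]]), 'k1': -0.033010733339104585, 'view': array([[ 9.96936997e-01, -7.82039503e-02,  8.75796221e-04,
        -5.60301746e+02],
       [-7.43223999e-02, -9.43850367e-01,  3.21904745e-01,
        -3.96947773e+02],
       [-2.43476021e-02, -3.20983841e-01, -9.46771656e-01,
         2.34994290e+02],
       [ 0.00000000e+00,  0.00000000e+00,  0.00000000e+00,
         1.00000000e+00]])}
```

View pics/w1.png

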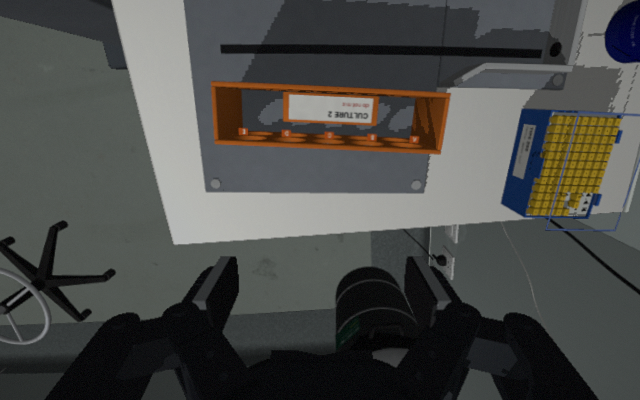

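Wrist view: the rack's top frame spans (212,84)-(449,93) to (217,145)-(440,153), and the fingertips are at about (228,260) and (415,260).

Run:
```python
from h import *
z=np.load("w1.npz");d=z["d"];i={k:z[k] for k in("camera_matrix","view")};i["k1"]=float(z["k1"])
V=i["view"];print("cam",-V[:3,:3].T@V[:3,3])
for u,v in((212,84),(449,93),(440,153),(217,145)):
    w=world(i,d,u,v,93);print(u,v,w.round(1),inv(w))
for u,v in((226,262),(234,262),(232,258),(236,259),(416,262),(410,260),(408,259)):print(u,v,world(i,d,u,v).round(1),d[v,u])
for u,v in((222,49),(540,53)):print(inv(world(i,d,u,v,8)))
for u,v in((216,183),(416,185)):print(inv(world(i,d,u,v,8)))
```

```text
cam [ 534.8049758  -343.04774132  350.75601533]
212 84 [ 446.  -323.1   93. ] [-150.1  -71.7   93. ]
449 93 [ 642.  -345.4   93. ] [ 47.1 -77.9  93. ]
440 153 [ 636.7 -395.6   93. ] [  45.9 -128.3   93. ]
217 145 [ 440.8 -373.2   93. ] [-151.2 -122.    93. ]
226 262 [ 484.7 -411.4  230.6] 136.45546
234 262 [ 486.3 -414.8  225.1] 143.18561
232 258 [ 486.5 -411.5  227.1] 139.76622
236 259 [ 486.4 -415.1  221.8] 147.07634
416 262 [ 573.6 -418.3  230.8] 136.60936
410 260 [ 571.7 -418.9  227.7] 138.91383
408 259 [ 571.5 -419.8  225.3] 142.20981
[-165.4  -32.5    8. ]
[177.2 -32.8   8. ]
[-187.5 -180.6    8. ]
[  56.4 -182.2    8. ]
```

Run:
```python
from h import *
y=-4.7
plan([rd(-52.6,-165,84),rd(-52.6,-142,84)],[y]*2)
th=np.radians([0,5,10,15,20,25,30,35,40]);P=rd(-52.6,-142,84)
a=np.radians(y);T=np.array([[0,np.cos(a),0],[0,np.sin(a),0],[0,0,-1]]);T[:,0]=np.cross(T[:,1],T[:,2])
for t in th:
    p=rd(-52.6,-85-52*np.cos(t)+75*np.sin(t),9+52*np.sin(t)+75*np.cos(t));print(np.degrees(t),np.round(T.T@(p-P)/250,3))
```

```text
[0.0061, 0.0275, 0.5486, 0.0005, -0.0002, 0.0012]
[0.092, -0.0, 0.0, 0.0, 0.0, 0.0]
0.0 [ 0.02 -0.    0.  ]
5.0 [ 0.047 -0.    -0.017]
10.0 [ 0.075 -0.    -0.032]
14.999999999999998 [ 0.105 -0.    -0.044]
20.0 [ 0.135 -0.    -0.053]
25.0 [ 0.166 -0.    -0.06 ]
29.999999999999996 [ 0.198 -0.    -0.064]
35.0 [ 0.23   0.    -0.065]
40.0 [ 0.261 -0.    -0.064]
```

>>> send_rows --pt "0.006 0.0275 0.549 0.0005 0 0.001 0" --pt "0.006 0.0275 0.549 0.0005 0 0.001 0" --pt "0.006 0.0275 0.549 0.0005 0 0.001 0" --pt "0.006 0.0275 0.549 0.0005 0 0.001 0" --pt "0.006 0.0275 0.549 0.0005 0 0.001 0" --pt "0.05 0.0275 0.549 0.0005 0 0.001 0" --pt "0.098 0.0275 0.549 0.0005 0 0.001 0" --pt "0.098 0.0275 0.549 0.0005 0 0.001 0"

```text
t: 4.95
tool_pos: [538.3, -400.3, 84.5]
tool_rot: [[0.08, 0.997, 0.001], [0.997, -0.08, 0.001], [0.001, 0.001, -1.0]]
force: [0.2, 1.0, -0.9]
gripper_width: 85.2
finger_force: 0.0
```

>>> send_rows --pt "0.01 0 0 0 0 0 0" --pt "0.02 0 0 0 0 0 0" --pt "0.034 0 -0.008 0 0 0 0" --pt "0.047 0 -0.017 0 0 0 0" --pt "0.061 0 -0.025 0 0 0 0" --pt "0.075 0 -0.032 0 0 0 0"

```text
t: 5.55
tool_pos: [538.0, -383.8, 91.3]
tool_rot: [[0.083, 0.997, -0.001], [0.997, -0.083, 0.0], [-0.0, -0.001, -1.0]]
force: [0.8, -0.0, 0.2]
gripper_width: 85.7
finger_force: 0.1
```

Run:
```python
from h import *
s=robot.sense();print(s["t"],inv(s["tool_pos"]),s["force"])
p,d,i=cam("scene");a=p[190:310,320:480,::-1]
w,dw,j=cam("wrist")
b=cv2.resize(a,(640,480));cv2.imwrite("pics/s2.png",np.hstack([cv2.resize(a,(400,300)),cv2.resize(w[:,:,::-1],(400,300))]))
```

```text
5.55 [ -53.5 -124.6   91.3] [ 0.80590856 -0.01077691  0.1843252 ]
```

View pics/s2.png

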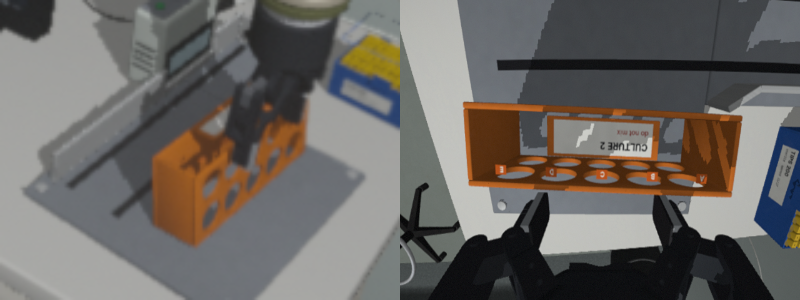

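The rack's top edge is just in front of both fingertips, at about (540,195) and (660,197) in the right panel, and contact is starting. I'll continue along the arc.

>>> send_rows --pt "0.015 0 -0.006 0 0 0 0" --pt "0.03 0 -0.012 0 0 0 0" --pt "0.045 0 -0.017 0 0 0 0" --pt "0.06 0 -0.021 0 0 0 0" --pt "0.075 0 -0.025 0 0 0 0" --pt "0.091 0 -0.028 0 0 0 0"

```text
t: 6.25
tool_pos: [539.9, -361.0, 98.1]
tool_rot: [[0.083, 0.997, -0.002], [0.997, -0.083, 0.0], [0.0, -0.002, -1.0]]
force: [0.0, 0.6, 0.0]
gripper_width: 85.4
finger_force: 0.0
```

Run:
```python
from h import *
s=robot.sense();print(s["t"],inv(s["tool_pos"]),s["force"])
p,d,i=cam("scene");a=p[190:310,320:480,::-1]
w,dw,j=cam("wrist")
cv2.imwrite("pics/s3.png",np.hstack([cv2.resize(a,(400,300)),cv2.resize(w[:,:,::-1],(400,300))]))
```

```text
6.25 [ -53.4 -101.7   98.1] [0.00298528 0.55410908 0.00450079]
```

View pics/s3.png

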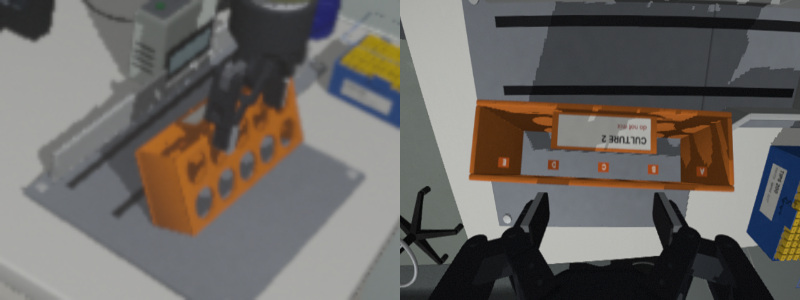

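The rack is tilting cleanly towards the fence, about 15-20° in the left panel. I'll keep pushing past the balance point.

>>> send_rows --pt "0.02 0 -0.004 0 0 0 0" --pt "0.04 0 -0.006 0 0 0 0" --pt "0.06 0 -0.008 0 0 0 0" --pt "0.08 0 -0.008 0 0 0 0" --pt "0.1 0 -0.008 0 0 0 0" --pt "0.12 0 -0.008 0 0 0 0" --pt "0.12 0 -0.008 0 0 0 0" --pt "0.12 0 -0.1 0 0 0 0" --pt "0.12 0 -0.1 0 0 0 0" --pt "0.12 0 -0.1 0 0 0 0"

```text
t: 7.35
tool_pos: [542.6, -331.7, 123.2]
tool_rot: [[0.083, 0.997, -0.001], [0.997, -0.083, -0.0], [-0.0, -0.001, -1.0]]
force: [-0.6, 0.6, 0.4]
gripper_width: 85.2
finger_force: 0.0
```

Run:
```python
from h import *
s=robot.sense();print(s["t"],inv(s["tool_pos"]),s["force"])
p,d,i=cam("scene");a=p[190:310,320:480,::-1]
w,dw,j=cam("wrist");np.savez("w4.npz",p=w,d=dw,**{k:np.array(v) for k,v in j.items()})
cv2.imwrite("pics/s4.png",np.hstack([cv2.resize(a,(300,225)),np.zeros((225,0,3),np.uint8)]))
b=w[:,:,::-1];c=np.zeros((400,160,3),np.uint8);c[:120]=a;cv2.imwrite("pics/s4.png",np.hstack([b,c]))
```

```text
7.35 [-53.2 -72.3 123.2] [-0.56628509  0.56795761  0.41935062]
```

View pics/s4.png

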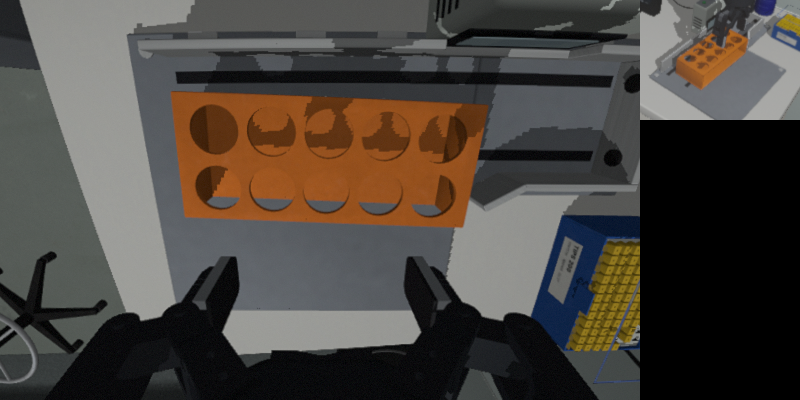

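The rack stands upright with its holes up. Its top corners are at (172,92), (488,104), (462,227) and (184,216).

Run:
```python
from h import *
z=np.load("w4.npz");d=z["d"];i={k:z[k] for k in("camera_matrix","view")};i["k1"]=float(z["k1"])
for u,v in((172,92),(488,104),(462,227),(184,216)): print(inv(world(i,d,u,v,60)))
for u,v in((145,53),(430,55),(300,47)): print("fence",inv(world(i,d,u,v,46)))
y=-4.7
plan([rd(-52,-100,120),rd(-52,-100,35),rd(-52,-53,35)],[y]*3)
```

```text
[-146.7   15.5   60. ]
[51.9  8.1 60. ]
[ 48.  -76.6  60. ]
[-151.5  -67.9   60. ]
fence [-167.7   40.1   46. ]
fence [16.6 37.9 46. ]
fence [-67.   42.3  46. ]
[-0.1122, 0.0067, 0.0094, -0.0007, -0.0001, -0.0004]
[0.0, 0.0, 0.34, 0.0, 0.0, 0.0]
[0.188, -0.0, 0.0, 0.0, 0.0, 0.0]
```

>>> send_rows --pt "-0.144 0.007 0.01 0 0 0 0" --pt "-0.144 0.007 0.01 0 0 0 0" --pt "-0.144 0.007 0.15 0 0 0 0" --pt "-0.144 0.007 0.35 0 0 0 0" --pt "-0.144 0.007 0.35 0 0 0 0" --pt "-0.144 0.007 0.35 0 0 0 0" --pt "-0.1 0.007 0.35 0 0 0 0" --pt "-0.08 0.007 0.35 0 0 0 0" --pt "-0.06 0.007 0.35 0 0 0 0" --pt "-0.04 0.007 0.35 0 0 0 0" --pt "-0.02 0.007 0.35 0 0 0 0" --pt "0 0.007 0.35 0 0 0 0" --pt "0.02 0.007 0.35 0 0 0 0" --pt "0.035 0.007 0.35 0 0 0 0" --pt "0.045 0.007 0.35 0 0 0 0"

```text
t: 8.95
tool_pos: [545.0, -320.0, 35.4]
tool_rot: [[0.083, 0.997, -0.002], [0.997, -0.083, 0.0], [0.0, -0.002, -1.0]]
force: [-0.1, -1.1, 0.9]
gripper_width: 85.6
finger_force: 0.5
```

>>> send_rows --pt "0.008 0 0 0 0 0 0" --pt "0.016 0 0 0 0 0 0" --pt "0.024 0 0 0 0 0 0"

```text
t: 9.25
tool_pos: [545.4, -314.4, 35.5]
tool_rot: [[0.083, 0.997, -0.002], [0.997, -0.083, 0.0], [0.0, -0.002, -1.0]]
force: [-0.0, -1.2, -0.4]
gripper_width: 85.2
finger_force: 0.4
```

>>> send_rows --pt "0.008 0 0 0 0 0 0" --pt "0.014 0 0 0 0 0 0" --pt "0.014 0 0 0 0 0 0"

```text
t: 9.55
tool_pos: [545.4, -312.9, 35.9]
tool_rot: [[0.085, 0.996, -0.001], [0.996, -0.085, -0.003], [-0.003, -0.001, -1.0]]
force: [0.3, -7.9, -0.0]
gripper_width: 85.5
finger_force: 3.6
```

Run:
```python
from h import *
s=robot.sense();print(s["t"],inv(s["tool_pos"]),s["force"])
w,dw,j=cam("wrist");np.savez("w5.npz",p=w,d=dw,**{k:np.array(v) for k,v in j.items()})
cv2.imwrite("pics/s5.png",w[:,:,::-1])
```

```text
9.55 [-51.9 -53.3  35.9] [ 0.28537187 -7.92752594 -0.04595132]
```

View pics/s5.png

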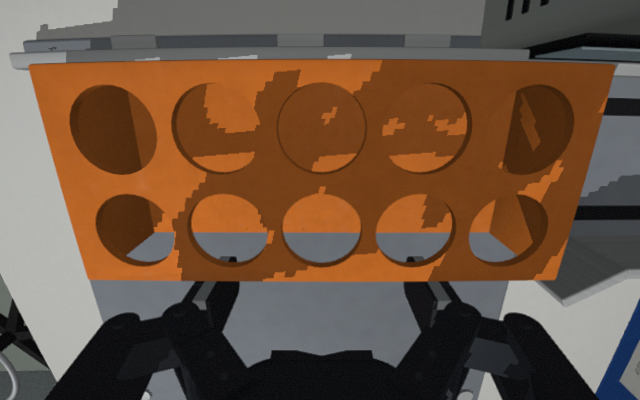

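The rack is flush along the fence, its top edge at row ~62 parallel to the rail. Next I retreat, lift and go to the near end with the fingers shut.

Run:
```python
from h import *
z=np.load("w5.npz");d=z["d"];i={k:z[k] for k in("camera_matrix","view")};i["k1"]=float(z["k1"])
for u,v in((30,64),(614,66),(557,280),(90,280)): print(inv(world(i,d,u,v,60)))
C=rd(-52,-51,35);y=-4.7;a=np.radians(y);T=np.array([[0,np.cos(a),0],[0,np.sin(a),0],[0,0,-1]]);T[:,0]=np.cross(T[:,1],T[:,2])
plan([rd(-52,-85,35),rd(-52,-85,130),rd(-200,0,130),rd(-200,0,42)],[y]*4,C,T)
```

```text
[-150.9   42.1   60. ]
[48.2 40.8 60. ]
[ 49.8 -44.   60. ]
[-151.7  -43.6   60. ]
[-0.136, -0.0, 0.0, 0.0, 0.0, 0.0]
[0.0, 0.0, -0.38, 0.0, 0.0, 0.0]
[0.34, -0.592, 0.0, 0.0, 0.0, 0.0]
[0.0, 0.0, 0.352, 0.0, 0.0, 0.0]
```

>>> send_rows --pt "-0.136 0 0 0 0 0 0" --pt "-0.136 0 0 0 0 0 0" --pt "-0.136 0 -0.38 0 0 0 0" --pt "-0.136 0 -0.38 0 0 0 0" --pt "-0.136 0 -0.38 0 0 0 1" --pt "0.2 -0.592 -0.38 0 0 0 1" --pt "0.2 -0.592 -0.38 0 0 0 1" --pt "0.2 -0.592 -0.38 0 0 0 1" --pt "0.2 -0.592 -0.38 0 0 0 1" --pt "0.2 -0.592 -0.38 0 0 0 1" --pt "0.2 -0.592 -0.38 0 0 0 1" --pt "0.2 -0.592 -0.38 0 0 0 1" --pt "0.2 -0.592 -0.38 0 0 0 1"

```text
t: 10.9
tool_pos: [403.1, -249.5, 130.8]
tool_rot: [[0.084, 0.996, -0.002], [0.996, -0.084, -0.001], [-0.001, -0.002, -1.0]]
force: [1.0, -0.5, 0.0]
gripper_width: 0.2
finger_force: 0.0
```

Run:
```python
from h import *
s=robot.sense();print(s["t"],inv(s["tool_pos"]),s["force"],s["gripper_width"])
plan([rd(-200,-1,42),rd(-34.5,-1,42)],[-4.7]*2)
p,d,i=cam("top");cv2.imwrite("pics/t6.png",cv2.resize(p[100:290,330:500,::-1],None,fx=3,fy=3,interpolation=cv2.INTER_CUBIC))
```

```text
10.9 [-199.    -1.8  130.8] [ 1.01959413 -0.50444617  0.03697674] 0.19766797306582695
[0.0036, -0.0035, 0.3554, -0.0006, 0.0004, -0.0006]
[0.0, 0.662, 0.0, 0.0, 0.0, 0.0]
```

View pics/t6.png

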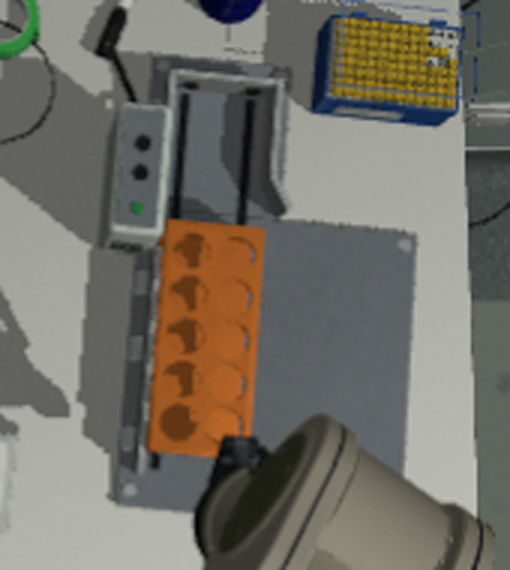

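The rack lies along the fence, square to the lane entrance, and the tool is at its near end. Now I go down and push.

>>> send_rows --pt "0 0 0.355 0 0 0 1" --pt "0 0 0.355 0 0 0 1" --pt "0 0 0.355 0 0 0 1" --pt "0 0.06 0.355 0 0 0 1" --pt "0 0.1 0.355 0 0 0 1" --pt "0 0.13 0.355 0 0 0 1" --pt "0 0.16 0.355 0 0 0 1" --pt "0 0.19 0.355 0 0 0 1" --pt "0 0.22 0.355 0 0 0 1" --pt "0 0.25 0.355 0 0 0 1" --pt "0 0.28 0.355 0 0 0 1"

```text
t: 12.05
tool_pos: [472.7, -254.6, 41.9]
tool_rot: [[0.083, 0.997, -0.002], [0.997, -0.083, 0.0], [0.0, -0.002, -1.0]]
force: [-0.2, -0.6, 1.0]
gripper_width: 0.0
finger_force: 0.5
```

>>> send_rows --pt "0 0.03 0 0 0 0 1" --pt "0 0.06 0 0 0 0 1" --pt "0 0.09 0 0 0 0 1" --pt "0 0.12 0 0 0 0 1" --pt "0 0.15 0 0 0 0 1" --pt "0 0.18 0 0 0 0 1"

```text
t: 12.65
tool_pos: [517.6, -258.4, 41.8]
tool_rot: [[0.083, 0.997, -0.002], [0.997, -0.083, 0.0], [0.0, -0.002, -1.0]]
force: [-1.6, -0.6, 0.8]
gripper_width: -0.0
finger_force: 0.6
```

>>> send_rows --pt "0 0.03 0 0 0 0 1" --pt "0 0.06 0 0 0 0 1" --pt "0 0.09 0 0 0 0 1" --pt "0 0.12 0 0 0 0 1" --pt "0 0.14 0 0 0 0 1"

```text
t: 13.15
tool_pos: [552.6, -261.3, 41.7]
tool_rot: [[0.083, 0.997, -0.001], [0.997, -0.083, 0.0], [-0.0, -0.001, -1.0]]
force: [-1.1, -0.1, 0.3]
gripper_width: -0.2
finger_force: 0.6
```

Run:
```python
from h import *
s=robot.sense();print(s["t"],inv(s["tool_pos"]),s["force"],s["tool_rot"])
```

```text
13.15 [-48.9  -1.3  41.7] [-1.10819653 -0.11677952  0.33921714] [[ 8.29450588e-02  9.96553033e-01 -1.47292868e-03]
 [ 9.96554121e-01 -8.29450171e-02  8.94940005e-05]
 [-3.29865770e-05 -1.47527623e-03 -9.99998911e-01]]
```

>>> send_rows --pt "0 0.012 0 0 0 0 1" --pt "0 0.024 0 0 0 0 1" --pt "0 0.036 0 0 0 0 1" --pt "0 0.044 0 0 0 0 1"

```text
t: 13.55
tool_pos: [563.0, -262.1, 41.7]
tool_rot: [[0.083, 0.997, -0.002], [0.997, -0.083, 0.0], [0.0, -0.002, -1.0]]
force: [-0.8, -0.1, -0.1]
gripper_width: 0.0
finger_force: 0.4
```

>>> send_rows --pt "0 0.008 0 0 0 0 1" --pt "0 0.012 0 0 0 0 1"

```text
t: 13.75
tool_pos: [565.9, -262.4, 41.7]
tool_rot: [[0.083, 0.997, -0.002], [0.997, -0.083, 0.0], [0.0, -0.002, -1.0]]
force: [-4.2, 0.9, 0.8]
gripper_width: -0.1
finger_force: 2.2
```

>>> send_rows --pt "0 0.006 0 0 0 0 1" --pt "0 0.012 0 0 0 0 1" --pt "0 0.012 0 0 0 0 1"

```text
t: 14.05
tool_pos: [566.0, -262.6, 41.4]
tool_rot: [[0.084, 0.996, -0.007], [0.996, -0.084, 0.002], [0.002, -0.007, -1.0]]
force: [-13.9, 4.4, 9.9]
gripper_width: -0.1
finger_force: 7.2
```

It is firm against the stop: 14 N with no further motion. I back off and look.

>>> send_rows --pt "0 -0.012 0 0 0 0 1" --pt "0 -0.03 0 0 0 0 1" --pt "0 -0.1 0 0 0 0 1" --pt "0 -0.25 0 0 0 0 1" --pt "0 -0.4 0 0 0 0 1" --pt "0 -0.55 0 0 0 0 1" --pt "0 -0.55 -0.4 0 0 0 1" --pt "0 -0.55 -0.6 0 0 0 1" --pt "0 -0.55 -0.6 0 0 0 1" --pt "0 -0.55 -0.6 0 0 0 1" --pt "0 -0.55 -0.6 0 0 0 1"

```text
t: 15.15
tool_pos: [432.9, -251.0, 192.8]
tool_rot: [[0.082, 0.997, 0.002], [0.997, -0.082, 0.001], [0.001, 0.002, -1.0]]
force: [0.1, -0.1, -0.7]
gripper_width: -0.2
finger_force: 0.0
```

Run:
```python
from h import *
s=robot.sense();print(s["t"],s["tool_pos"],s["force"])
p,d,i=cam("top");q,_,_=cam("scene");np.savez("t7.npz",p=p,d=d,**{k:np.array(v) for k,v in i.items()})
a=cv2.resize(p[105:265,360:460,::-1],None,fx=3.5,fy=3.5,interpolation=cv2.INTER_CUBIC);b=cv2.resize(q[160:300,320:480,::-1],(400,350))
b=np.vstack([b,np.zeros((a.shape[0]-350,400,3),np.uint8)]);cv2.imwrite("pics/t7.png",np.hstack([a,b]))
```

```text
15.15 [ 432.90541311 -251.00443034  192.84126774] [ 0.1205653  -0.05220748 -0.73365571]
```

View pics/t7.png

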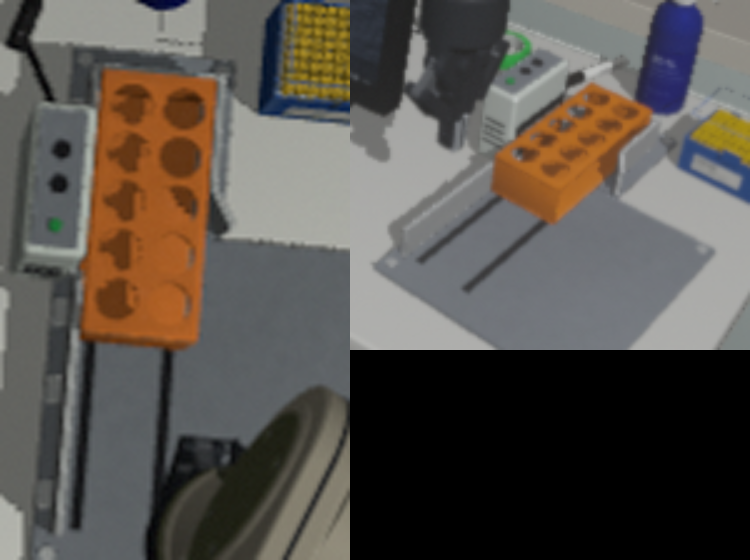

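The rack sits in the lane. Its far end is at (105-218, 70-78) by the stop and its near end at y≈340. A numeric check before handing in.

Run:
```python
from h import *
z=np.load("t7.npz");d=z["d"];i={k:z[k] for k in("camera_matrix","view")};i["k1"]=float(z["k1"])
for x,y,h in((105,69,60),(218,79,60),(195,341,60),(84,334,60),(165,60,46)): print(inv(world(i,d,360+x/3.5-.36,105+y/3.5-.36,h)))
u,v=360+140/3.5,105+62/3.5;print(inv(world(i,d,int(u),int(v))))
```

```text
[177.3  43.1  60. ]
[177.6 -41.7  60. ]
[-21.5 -38.4  60. ]
[-24.2  42.8  60. ]
[193.7  -3.8  46. ]
[205.5   7.6   7.1]
```

```bash
python3 -c "
from cell import robot
print(robot.finish_job())"
```

```text
the job is handed in; nothing more can be done
None
```

I tipped the rack upright towards the fence, slid it along the fence to the end stop and handed the job in; the last push met firm resistance (14 N, no further movement), and the top camera put its far end at the stop to within about 3 mm.

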